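Turn the tray of a honey gift box round in its sleeve

TASK

The honey gift box on the parcel counter was packed back to front: its tray sticks out of the cardboard sleeve dipper end first, with the two jars towards the closed end. Slide the tray right out, turn it end for end, and slide it fully home again, flush, dipper end first, so that the jars sit under the window beside the open end; keep the tray level and right way up all the time, because the jars sit loose in it. Leave the sleeve lying about where it is with its two small parcels still stacked on it, and do not disturb the other things on the counter.

Things in the scene. Friction and masses are not known exactly. Their poses are not given: they have to be found in the camera images.
- sleeve: Brown cardboard sleeve, loose, 163 long (x) x 72 wide (y) x 52 high, board 3 thick, 0.18 kg. Open only at its -x end (mouth, facing roughly world +y, robot's left), closed at +x. Inside 160 deep x 66 wide x 46 high, its floor 3 above the counter. A window 72 x 48 is cut in the top, 16 to 88 behind the mouth. Origin: centre of underside, z up.
- mouth (a point): Centre of the sleeve's mouth, in the plane of its open end, 26 mm above the counter.
- tray: Open dark-card tray, 160 long (x) x 62 wide (y) x 40 high, stiff sides, flat underside, 0.32 kg. Two round jars with lids (44 across, below the rim) stand at its -x end, a small wooden dipper at +x; it balances 18 mm from its middle towards the jars. Starts in the sleeve reversed (its +x along the sleeve's -x), dipper end 40 to 60 out of the mouth. Origin: centre of underside.
- jar_end (a point): Middle of the tray's end face at the jar end, 20 mm above its underside. When the tray is right it has its +x along the sleeve's +x and this face is flush with the mouth just as the other end meets the closed end.
- dipper_end (a point): Middle of the tray's end face at the dipper end, 20 mm above its underside. In the sleeve the tray has 2 mm play each side and 6 mm in height, and slides by hand with a few newtons.
- parcel_low: Small taped carton 62 x 64 x 28 high, 0.11 kg, lying loose on top of the sleeve near its closed end, clear of the window. Origin: centre of its underside.
- parcel_top: Smaller carton 50 x 48 x 22 high, 0.06 kg, loose on parcel_low, so that the stack tops out about 102 mm above the counter. Origin: centre of its underside.
- packed_box: A second such gift box, already closed and right, jars in its window (163 x 72 x 52 high); it lies well to the left. Leave it. Origin: centre of its underside, long along its x.
- honey_jar: Single jar of honey, 60 across, 70 high, standing beside the sleeve on its far side. Leave it. Origin: centre of its base.
- stamp: Self-inking stamp, 62 x 32 x 62 high, standing beside the sleeve on its near side (towards the robot). Leave it. Origin: centre of its base.
- tape_roll: Roll of parcel tape lying flat, 110 across, 48 high, to the right. Leave it. Origin: centre of its underside.
- return_parcel: Taped carton 120 x 90 x 60 high, to the right. Leave it. Origin: centre of its underside.

How it is judged:
By the outcome, as a careful person would: the job done as asked, in the order asked, and still so for the second after the job is handed in, with the robot touching nothing.
It also fails if it takes over 72 s, if anything falls off the work surface, if the arm or the gripper's body presses on something with over 40 N, if the wrist force passes 120 N, or if a joint passes its speed limit or range.

ROBOT

A 6-joint arm with a two-finger parallel gripper is mounted at the origin on the work surface. World frame = base frame: x ahead of the robot, y to its left, z up, the work surface at z = 0. Lengths are in m, angles in rad, forces in N, time in s.
With the tool pointing down it reaches from about 0.375 to 0.9 m from the base axis. Payload 3.1 kg.
Tool frame: the origin (TCP) lies on the centre line of the jaws, within the pads' length; the fingertips stand ahead of it and the grasp point (between the pads) lies 3 mm ahead of it (robot.tip_reach is the z of the fingertips in the tool frame, in m); z points along the fingers, y is the line along which they close (so a half turn about z gives the same grasp; the last joint's range is limited). The gripper opens to 87 mm and grips with 3 to 60 N. Pads are 19 mm wide; open, the fingers measure 117 mm over their backs; the gripper's body (75 mm by 190 mm) begins 51 mm behind the grasp point.
Start: joints at [0.994, 0.527, 1.433, -0, 1.181, -0.178], TCP at [0.243, 0.576, 0.245] pointing down, gripper open.
Joint ranges: [-3.08, 3.08], [-0.75, 2.2], [0.22, 2.44], [-1.43, 4.57], [0, 2.65], [-2.85, 2.85]. Speed limits (rad/s): [2.79, 2.79, 3.14, 3.14, 3.14, 3.14].

INTERFACE

Orientations are given as a unit quaternion [x, y, z, w].
In Python, from rig import sensors, eyes, ticket, robot gives the robot as it stands.
- The arm moves only by the tool drive_tool, never from a script. Its argument "deltas" is a list that holds one entry, the list of rows, each a list of 6 numbers: the shift along the tool's x, y, z in mm, then the turn, a rotation vector about the tool's x, y, z in rad. A call has 1 to 8 rows; each row shifts and turns the commanded pose from where the row before left it, along the tool's axes as they then stand; what a row does not reach is not made up. A row lasts 1/12 s, in which the tool goes at most 41.7 mm and 7.16 degrees, less where a joint would pass 70% of its speed; a pose out of reach is approached as far as the arm can. A call is refused whole if a number of a shift passes 41.7 or a number of a turn 0.125, either way. A call with a gripper value outside its range is refused whole. "gripper" is the opening in per cent of the stroke, from 0 (shut) to 100 (fully open), set as the call begins (left out, the last holds). The fingers move at their own pace and stop on an object; "squeeze" is the grip in N (left out, the last holds). Time passes only in rows, so rows that do not move let the fingers close. It gives the time, the measured TCP pose, the force, the opening and the grip force at its end, in the units of the state.
- sensors.get_obs(): the state, without advancing time (a new reading comes with each control period).
- eyes.camera(name): name is "scene" or "side" or "wrist"; returns a dict with "img" (400x640x3 uint8, red, green, blue), "fov_y" (degrees; the focal length in pixels is half the picture's height over the tangent of half this angle, whatever the lens; pixels are square), "cx", "cy" (the principal point, pixels), "xyz" and "attitude" of the camera in the world; the wrist camera has in their place "hand_eye" (4x4, takes a point from camera to tool coordinates, whose origin is the TCP and whose axes are the flange's). Camera axes: x right, y up, looking along -z (the intrinsics and any distortion apply to the point x, -y, -z); pixel columns grow to the right and rows downward; lengths in m; the calibration is good to about 2 mm. A picture is of the moment at which its call begins: read the wrist's pose just before it. There is no depth.
- ticket.hand_in(): hands the job in; it is judged then, once.
The state is a dict: "time": time; "q": joint angles; "joint_velocities": joint speeds; "joint_torque": joint torques, N m; "position": TCP position; "tool_rot": TCP orientation; "ft_force": force on the tool from outside, world axes, zero at the start; "moment": the same for the moment, N m; "grip_width": finger opening in m; "grip_force": force on a finger pad.
Only numpy, scipy, OpenCV 4.12 (cv2) and the standard library are available. Lean on these libraries where they do the work, as an engineer would, in place of code of your own. Each camera call takes 0.05 s, during which the arm holds its last target. There are 200 camera calls.

## Working session

There is one attempt and no reset: what is moved stays moved. The work goes in short steps, Python scripts to look and compute and a tool call to move; the robot and the scene stay as the last step left them, time stands still between calls to the robot, and variables do not carry over. Pictures are saved under pics/ and viewed, at most 10 in all, crops included, and the job is handed in when it is done.

Besides the shell and the picture viewer there is one more tool, called after "Call:" as name([rows], argument=value, ...), one row to a line, values as JSON. drive_tool: Moves the arm, as the interface text tells. Its arguments: {"type":"object","properties":{"deltas":{"type":"array"},"gripper":{"type":"number"},"squeeze":{"type":"number"}},"required":["deltas"]}

```bash
mkdir -p pics; ls; python3 - <<'E'
from rig import sensors,eyes,robot
import cv2,json
o=sensors.get_obs()
for k,v in o.items(): print(k,v)
print(robot.tip_reach)
for n in ("scene","side","wrist"):
    c=eyes.camera(n); cv2.imwrite(f"pics/{n}0.png",c["img"][:,:,::-1]); print(n,{k:v for k,v in c.items() if k!="img"})
E
```

```text
pics
time 0.0
q [ 9.93496935e-01  5.28452850e-01  1.43389304e+00  1.23442293e-06
  1.18143275e+00 -1.78511349e-01]
joint_velocities [-0.00010617 -0.00023481  0.00130256  0.00220962 -0.00054722 -0.00094628]
joint_torque [ 8.67043600e-04 -4.40036738e+01 -1.76593137e+01  6.33886806e-02
  5.84114925e-02 -1.60375453e-04]
position [0.24228414 0.57537761 0.24358274]
tool_rot [ 1.98075507e-01  9.80186155e-01 -1.01566234e-03 -4.03817778e-04]
ft_force [ 0.43060921 -0.30439582 -0.18524388]
moment [-0.00664349  0.00231134  0.02406537]
grip_force 0.0
grip_width 0.08706616582041964
0.022
scene {'fov_y': 54.196399873654094, 'cx': 316.89441521730646, 'cy': 199.64211435823947, 'xyz': array([1.01460839, 0.55107072, 0.8915388 ]), 'attitude': array([0.12529672, 0.32826629, 0.8790469 , 0.32220883])}
side {'fov_y': 50.9188022462147, 'cx': 327.04837987400873, 'cy': 200.62537660430527, 'xyz': array([ 0.31772007, -0.92332966,  0.89159623]), 'attitude': array([ 0.41842278, -0.05524285, -0.09268882,  0.90182004])}
wrist {'fov_y': 67.93165223713441, 'cx': 318.1863303542191, 'cy': 204.22568387431778, 'hand_eye': array([[-7.06355790e-05,  9.66029005e-01,  2.58433660e-01,
         7.12143770e-02],
       [ 9.99999997e-01,  5.68614262e-05,  6.07730116e-05,
        -8.14655247e-04],
       [ 4.40135854e-05,  2.58433664e-01, -9.66029006e-01,
        -1.41528422e-01],
       [ 0.00000000e+00,  0.00000000e+00,  0.00000000e+00,
         1.00000000e+00]])}
```

View pics/scene0.png

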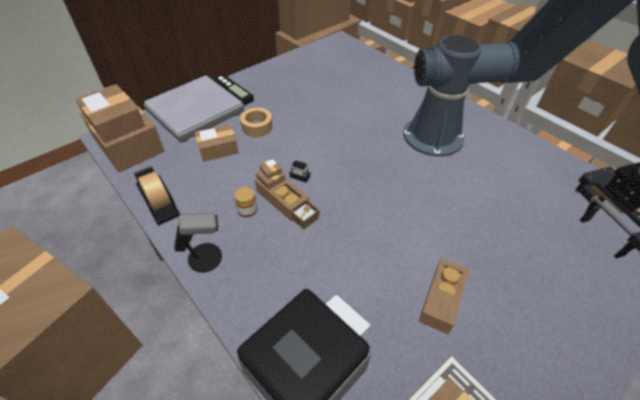

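View pics/wrist0.png

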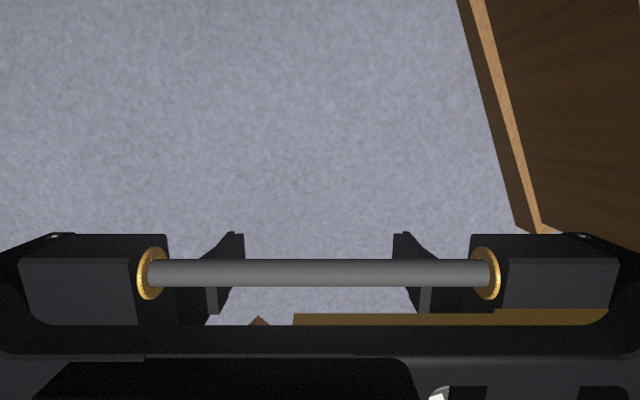

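View pics/side0.png

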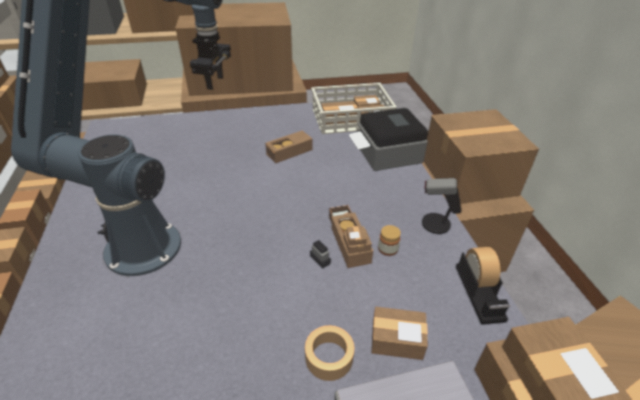

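The scene view shows the sleeve from about (268,185) to (310,215), with the tray's dipper end out at (305,213). In the side view it runs from (340,212) to (365,260). I'll enlarge both.

```bash
cat > h.py <<'E'
import numpy as np,cv2
from scipy.spatial.transform import Rotation as R
from rig import sensors,eyes
def grab(n):
    o=sensors.get_obs(); c=eyes.camera(n)
    if n=="wrist":
        T=np.eye(4);T[:3,:3]=R.from_quat(o["tool_rot"]).as_matrix();T[:3,3]=o["position"]
        T=T@c["hand_eye"]; c["Rm"],c["p"]=T[:3,:3],T[:3,3]
    else: c["Rm"],c["p"]=R.from_quat(c["attitude"]).as_matrix(),np.array(c["xyz"])
    c["f"]=200/np.tan(np.radians(c["fov_y"]/2)); return c
def ray(c,u,v,z):
    d=c["Rm"]@np.array([(u-c["cx"])/c["f"],-(v-c["cy"])/c["f"],-1]); return c["p"]+d*(z-c["p"][2])/d[2]
def proj(c,P):
    q=(np.atleast_2d(P)-c["p"])@c["Rm"]; return np.c_[c["cx"]-c["f"]*q[:,0]/q[:,2],c["cy"]+c["f"]*q[:,1]/q[:,2]]
def crop(c,name,u,v,w,h,s): cv2.imwrite(name,cv2.resize(c["img"][v:v+h,u:u+w,::-1],None,fx=s,fy=s,interpolation=cv2.INTER_CUBIC))
E
python3 - <<'E'
from h import *
c=grab("scene");crop(c,"pics/a.png",225,145,110,90,7)
for u,v in((305,222),(318,212),(268,185)): print(ray(c,u,v,0.02))
c=grab("side");crop(c,"pics/b.png",300,195,110,80,7)
for u,v in((340,212),(363,262)): print(ray(c,u,v,0.02))
E
```

```text
[0.59483863 0.01874145 0.02      ]
[0.54309514 0.01464265 0.02      ]
[ 0.59077958 -0.16469426  0.02      ]
[0.58564798 0.02305982 0.02      ]
[ 0.59890816 -0.19036609  0.02      ]
```

View pics/a.png

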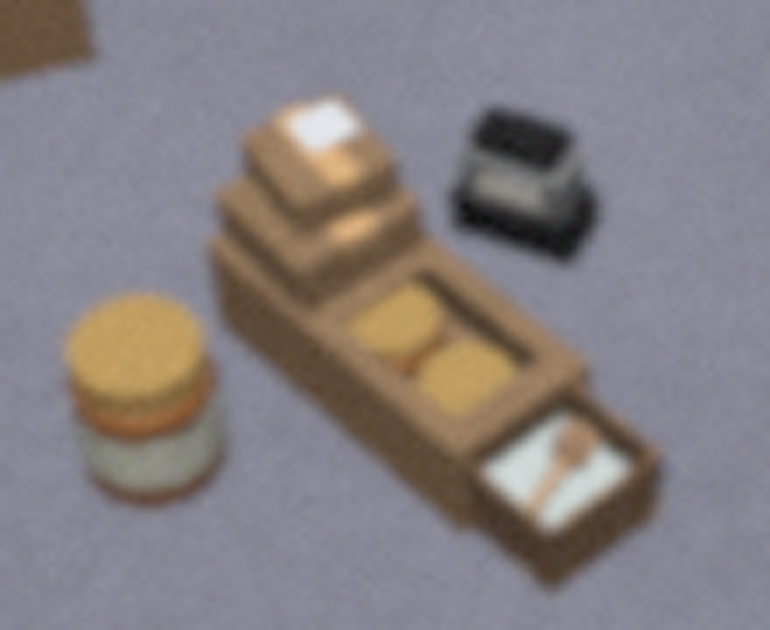

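The crop shows the tray's dipper end with its rim near corner at about (319,211), the bottom far corner at (304,229), and the sleeve's mouth top corner at about (309,198). That puts the tray end near x 0.57, y 0.02, so I'll move above it and look again from close up.

Call:
drive_tool([
  [[-30, -25, 2.4, 0, 0, 0], [-30, -25, 2.4, 0, 0, 0], [-30, -25, 2.4, 0, 0, 0], [-30, -25, 2.4, 0, 0, 0], [-30, -25, 2.4, 0, 0, 0], [-30, -25, 2.4, 0, 0, 0], [-30, -25, 2.4, 0, 0, 0], [-30, -25, 2.4, 0, 0, 0]],
])

```text
time: 0.92
position: [0.3867, 0.2968, 0.2254]
tool_rot: [0.198, 0.98, 0.0, 0.0]
ft_force: [1.2, -0.1, 0.4]
grip_width: 0.0872
grip_force: 0.0
```

Call:
drive_tool([
  [[-30, -25, 2.4, 0, 0, 0], [-30, -25, 2.4, 0, 0, 0], [-30, -25, 2.4, 0, 0, 0], [-30, -25, 2.4, 0, 0, 0], [-30, -25, 2.4, 0, 0, 0], [-30, -25, 2.4, 0, 0, 0], [-30, -25, 2.4, 0, 0, 0], [-30, -25, 2.4, 0, 0, 0]],
])

```text
time: 1.58
position: [0.5302, 0.019, 0.2061]
tool_rot: [0.198, 0.98, 0.0, 0.0]
ft_force: [1.1, 1.2, -0.3]
grip_width: 0.0869
grip_force: 0.0
```

Call:
drive_tool([
  [[-30, -25, 2.4, 0, 0, 0], [-30, -25, 2.4, 0, 0, 0], [0, 0, 0, 0, 0, 0.117], [0, 0, 0, 0, 0, 0.117], [0, 0, 0, 0, 0, 0.117], [0, 0, 0, 0, 0, 0.117], [0, 0, 0, 0, 0, 0.117], [0, 0, 0, 0, 0, 0.117]],
])

```text
time: 2.25
position: [0.5655, -0.0485, 0.2012]
tool_rot: [0.526, 0.851, -0.0, -0.0]
ft_force: [-0.1, -0.3, -0.5]
grip_width: 0.0872
grip_force: 0.0
```

Call:
drive_tool([
  [[0, 0, 0, 0, 0, 0.117], [0, 0, 0, 0, 0, 0.117], [0, 0, 0, 0, 0, 0.117], [0, 0, 0, 0, 0, 0.117], [0, 0, 0, 0, 0, 0]],
])

```text
time: 2.67
position: [0.5655, -0.0484, 0.2013]
tool_rot: [0.707, 0.707, -0.0, -0.0]
ft_force: [0.2, -0.0, 0.5]
grip_width: 0.0869
grip_force: 0.0
```

```bash
python3 - <<'E'
from h import *
o=sensors.get_obs();print(o["time"],o["position"],o["tool_rot"],o["q"])
c=grab("wrist");crop(c,"pics/w1.png",100,0,440,330,1.8)
c=grab("scene")
for n,u,v,z in (("packed",445,290,.05),("jar",246,205,.04),("stamp",300,172,.03),("railtop",319,210.7,.043)): print(n,ray(c,u,v,z))
E
```

```text
2.6667 [ 0.56553957 -0.04840651  0.20129079] [ 7.07093676e-01  7.07119885e-01 -1.21082275e-06 -3.83693817e-05] [-2.82229236e-01  5.05185956e-01  1.62288454e+00  4.10975546e-05
  1.01359056e+00 -2.82288035e-01]
packed [0.48365282 0.41079387 0.05      ]
jar [ 0.69441038 -0.12479553  0.04      ]
stamp [ 0.4866998 -0.1377519  0.03     ]
railtop [0.55031159 0.02701837 0.043     ]
```

View pics/w1.png

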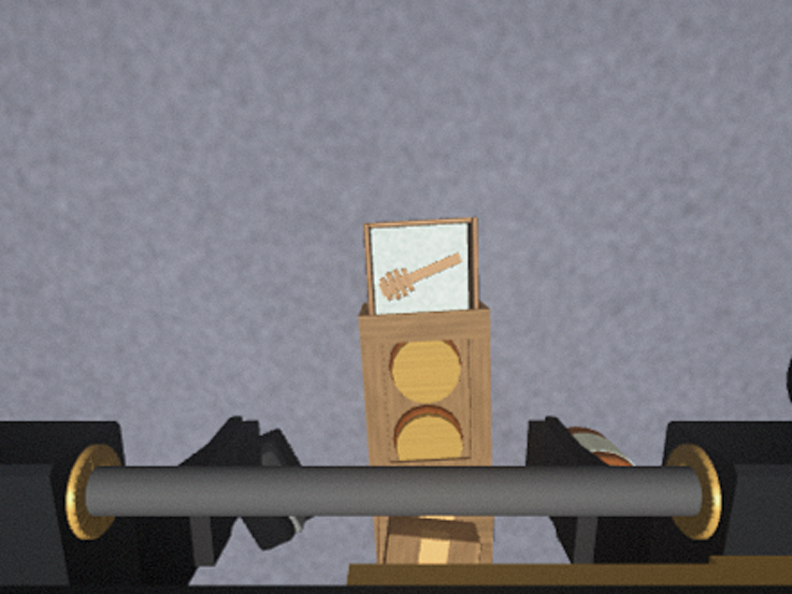

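The crop shows the tray end rim from (365,223) to (478,218), the sleeve's mouth top edge from (360,318) to (490,308), and the sleeve's right edge down to (494,510). I'll turn these into world positions.

```bash
python3 - <<'E'
from h import *
c=grab("wrist")
for n,x,y,z in (("rimL",365,224,.043),("rimR",478,218,.043),("mouthL",360,318,.052),("mouthR",490,308,.052),("sideL",376,500,.052),("sideR",494,510,.052),("winTL",391,342,.052),("winTR",469,337,.052),("winBL",390,462,.052),("winBR",469,458,.052)): print(n,ray(c,100+x/1.8,y/1.8,z)[:2].round(4))
E
```

```text
rimL [0.5491 0.0218]
rimR [0.6102 0.0253]
mouthL [ 0.5464 -0.0281]
mouthR [ 0.6176 -0.0222]
sideL [ 0.5548 -0.139 ]
sideR [ 0.6264 -0.1453]
winTL [ 0.5635 -0.0415]
winTR [ 0.6068 -0.0384]
winBL [ 0.5632 -0.114 ]
winBR [ 0.6098 -0.1112]
```

Call:
drive_tool([
  [[0, 0, 0, 0, 0, -0.072], [23, 9, 0, 0, 0, 0], [23, 9, 15, 0, 0, 0], [0, 0, 35, 0, 0, 0], [0, 0, 35, 0, 0, 0], [0, 0, 35, 0, 0, 0], [0, 0, 31, 0, 0, 0], [0, 0, 20, 0, 0, 0]],
])

```text
time: 3.48
position: [0.5786, -0.0008, 0.0273]
tool_rot: [0.68, 0.734, -0.001, -0.002]
ft_force: [0.7, 0.1, 0.3]
grip_width: 0.087
grip_force: 0.0
```

Call:
drive_tool([
  [[0, 0, 0, 0, 0, 0], [0, 0, 0, 0, 0, 0], [0, 0, 0, 0, 0, 0], [0, 0, 0, 0, 0, 0], [0, 0, 0, 0, 0, 0], [0, 0, 0, 0, 0, 0]],
], gripper=60, squeeze=15)

```text
time: 3.98
position: [0.5813, -0.0015, 0.0322]
tool_rot: [0.68, 0.733, 0.001, 0.002]
ft_force: [-0.1, -0.1, 5.0]
grip_width: 0.062
grip_force: 14.9
```

Call:
drive_tool([
  [[3, 0, 0, 0, 0, 0], [8, 0, 0, 0, 0, 0], [12, 0, 0, 0, 0, 0], [15, 0, 0, 0, 0, 0], [15, 0, 0, 0, 0, 0], [12, 0, 0, 0, 0, 0], [8, 0, 0, 0, 0, 0], [3, 0, 0, 0, 0, 0]],
])

```text
time: 4.65
position: [0.5741, 0.076, 0.0303]
tool_rot: [0.68, 0.733, -0.0, -0.0]
ft_force: [-0.0, -1.4, -0.1]
grip_width: 0.0622
grip_force: 14.9
```

Call:
drive_tool([
  [[0, 0, 0, 0, 0, 0]],
])

```text
time: 4.73
position: [0.5741, 0.0759, 0.0302]
tool_rot: [0.68, 0.733, 0.0, -0.0]
ft_force: [0.2, 3.3, 0.5]
grip_width: 0.0618
grip_force: 14.9
```

```bash
python3 - <<'E'
from h import *
c=grab("scene");crop(c,"pics/s2.png",225,145,130,100,6)
E
```

```text
(no output)
```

View pics/s2.png

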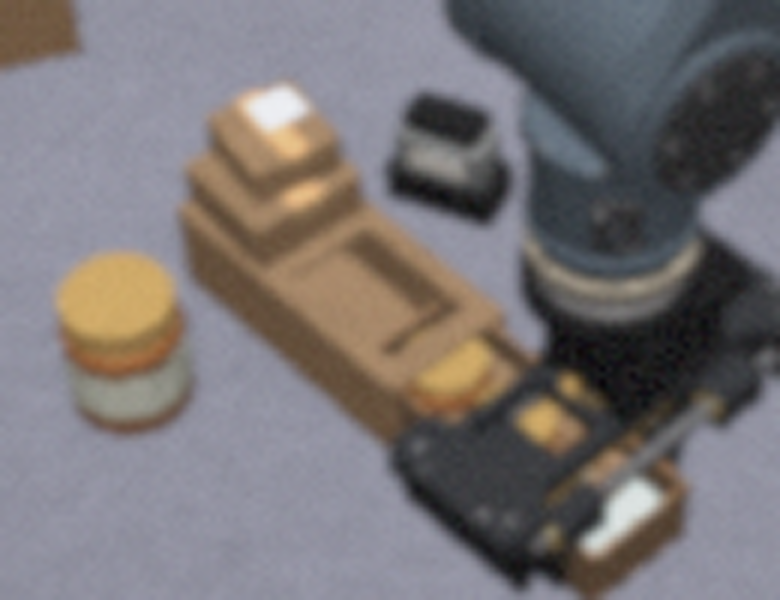

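The tray is about 126 mm out, with the sleeve and stack undisturbed (mouth lower corner still at about (291,219) in the full image). Next I'll release, slide back to the balance point and regrip.

Call:
drive_tool([
  [[0, 0, 1, 0, 0, 0], [0, 0, 1, 0, 0, 0], [0, 0, 0, 0, 0, 0], [0, 0, 0, 0, 0, 0], [0, 0, 0, 0, 0, 0], [0, 0, 0, 0, 0, 0]],
], gripper=100)

```text
time: 5.28
position: [0.5745, 0.0743, 0.0283]
tool_rot: [0.681, 0.733, -0.0, -0.0]
ft_force: [-0.1, 0.1, -0.1]
grip_width: 0.0855
grip_force: 0.0
```

Call:
drive_tool([
  [[-15, 0, 0, 0, 0, 0], [-20, 0, 0, 0, 0, 0], [-20, 0, 0, 0, 0, 0], [-16, 0, 0, 0, 0, 0], [0, 0, 0, 0, 0, 0]],
])

```text
time: 5.7
position: [0.5808, 0.0008, 0.0285]
tool_rot: [0.682, 0.732, 0.0, 0.001]
ft_force: [0.6, -0.7, 0.3]
grip_width: 0.087
grip_force: 0.0
```

Call:
drive_tool([
  [[0, 0, 0, 0, 0, 0], [0, 0, 0, 0, 0, 0], [0, 0, 0, 0, 0, 0], [0, 0, 0, 0, 0, 0], [0, 0, 0, 0, 0, 0], [0, 0, 0, 0, 0, 0]],
], gripper=60, squeeze=25)

```text
time: 6.2
position: [0.5793, 0.0047, 0.0283]
tool_rot: [0.68, 0.733, -0.0, -0.0]
ft_force: [0.0, 1.8, 0.8]
grip_width: 0.0616
grip_force: 24.9
```

Call:
drive_tool([
  [[0, 0, -2, 0, 0, 0], [3, 0, -1, 0, 0, 0], [7, 0, 0, 0, 0, 0], [11, 0, 0, 0, 0, 0], [12, 0, 0, 0, 0, 0], [12, 0, 0, 0, 0, 0], [12, 0, 0, 0, 0, 0], [12, 0, 0, 0, 0, 0]],
])

```text
time: 6.87
position: [0.5742, 0.0743, 0.0313]
tool_rot: [0.68, 0.733, -0.0, -0.0]
ft_force: [0.1, 1.0, -3.6]
grip_width: 0.0617
grip_force: 24.9
```

Call:
drive_tool([
  [[14, 0, -1, 0, 0, 0], [16, 0, -3, 0, 0, 0], [16, 0, -3, 0, 0, 0], [16, 0, -3, 0, 0, 0], [12, 0, -2, 0, 0, -0.02], [8, 0, 0, 0, 0, -0.05], [4, 0, 0, 0, 0, -0.08], [0, 0, 0, 0, 0, -0.11]],
])

```text
time: 7.53
position: [0.5673, 0.1603, 0.0435]
tool_rot: [0.577, 0.817, 0.0, -0.0]
ft_force: [0.3, -0.3, -4.3]
grip_width: 0.0616
grip_force: 24.9
```

Call:
drive_tool([
  [[0, 0, 0, 0, 0, -0.12], [0, 0, 0, 0, 0, -0.12], [0, 0, 0, 0, 0, -0.12], [0, 0, 0, 0, 0, -0.12], [0, 0, 0, 0, 0, -0.12], [0, 0, 0, 0, 0, -0.12], [0, 0, 0, 0, 0, -0.12], [0, 0, 0, 0, 0, -0.12]],
])

```text
time: 8.2
position: [0.5676, 0.159, 0.0434]
tool_rot: [0.134, 0.991, -0.0, -0.0]
ft_force: [-0.7, 0.4, -4.3]
grip_width: 0.0617
grip_force: 24.9
```

Call:
drive_tool([
  [[0, 0, 0, 0, 0, -0.12], [0, 0, 0, 0, 0, -0.11], [0, 0, 3, 0, 0, -0.08], [0, 0, 4, 0, 0, -0.04], [0, 0, 4, 0, 0, 0], [0, 0, 2, 0, 0, 0], [0, 0, 0, 0, 0, 0]],
])

```text
time: 8.78
position: [0.5673, 0.1586, 0.0297]
tool_rot: [-0.036, 0.999, -0.0, -0.001]
ft_force: [-0.5, 0.1, -3.8]
grip_width: 0.0618
grip_force: 24.9
```

Call:
drive_tool([
  [[0, 0, 2, 0, 0, 0], [0, 0, 1, 0, 0, 0], [0, 0, 1, 0, 0, 0], [0, 0, 0, 0, 0, 0]],
])

```text
time: 9.12
position: [0.5681, 0.1585, 0.0266]
tool_rot: [-0.036, 0.999, 0.0, 0.0]
ft_force: [0.2, 1.7, -1.8]
grip_width: 0.0616
grip_force: 25.0
```

Call:
drive_tool([
  [[0, 0, 0, 0, 0, 0], [0, 0, 0, 0, 0, 0], [0, 0, 0, 0, 0, 0], [0, 0, 0, 0, 0, 0], [0, 0, -20, 0, 0, 0], [0, 0, -35, 0, 0, 0], [0, 0, -20, 0, 0, 0.08], [0, 0, 0, 0, 0, 0.122]],
], gripper=100)

```text
time: 9.78
position: [0.571, 0.1586, 0.106]
tool_rot: [0.066, 0.998, 0.001, 0.005]
ft_force: [0.1, -0.5, 0.5]
grip_width: 0.0865
grip_force: 0.0
```

Call:
drive_tool([
  [[0, 0, 0, 0, 0, 0.122], [0, 0, 0, 0, 0, 0.122], [0, 0, 0, 0, 0, 0.122], [0, 0, 0, 0, 0, 0.122], [0, 0, 0, 0, 0, 0.122], [0, 0, 0, 0, 0, 0.122], [0, 0, 0, 0, 0, 0.122], [0, 0, 0, 0, 0, 0.122]],
])

```text
time: 10.45
position: [0.5678, 0.1582, 0.1015]
tool_rot: [0.527, 0.85, 0.0, 0.0]
ft_force: [-0.0, 0.3, -0.2]
grip_width: 0.087
grip_force: 0.0
```

Call:
drive_tool([
  [[0, 0, 0, 0, 0, 0.122], [0, 0, 0, 0, 0, 0.122], [0, 0, 0, 0, 0, 0.122], [0, 0, 0, 0, 0, 0.122], [0, 0, 0, 0, 0, 0.122], [0, 0, 0, 0, 0, 0.122], [0, 0, 0, 0, 0, 0.122], [0, 0, 0, 0, 0, 0.122]],
])

```text
time: 11.12
position: [0.5678, 0.1582, 0.1015]
tool_rot: [0.864, 0.503, 0.0, 0.0]
ft_force: [0.3, 0.9, 0.1]
grip_width: 0.0869
grip_force: 0.0
```

Call:
drive_tool([
  [[0, 0, 0, 0, 0, 0.122], [0, 0, 0, 0, 0, 0.122], [0, 0, 0, 0, 0, 0.122], [0, 0, 0, 0, 0, 0.122], [0, 0, 0, 0, 0, 0.122], [0, 0, 0, 0, 0, 0.122], [0, 0, 0, 0, 0, 0.122], [0, 0, 0, 0, 0, 0.122]],
])

```text
time: 11.78
position: [0.5678, 0.1582, 0.1015]
tool_rot: [0.999, 0.039, 0.0, 0.0]
ft_force: [0.5, -1.0, -0.7]
grip_width: 0.0871
grip_force: 0.0
```

```bash
python3 - <<'E'
from h import *
o=sensors.get_obs();print(o["time"],o["position"],o["q"].round(2))
q=o["tool_rot"];print(2*np.arctan2(q[1],q[0])-4.7124+1.5708)
c=grab("scene");crop(c,"pics/s3.png",220,145,190,140,4.2)
E
```

```text
11.7833 [0.5678217  0.15820445 0.10150081] [ 0.08  0.67  1.64 -0.    0.83  1.57]
-3.0628125293677
```

View pics/s3.png

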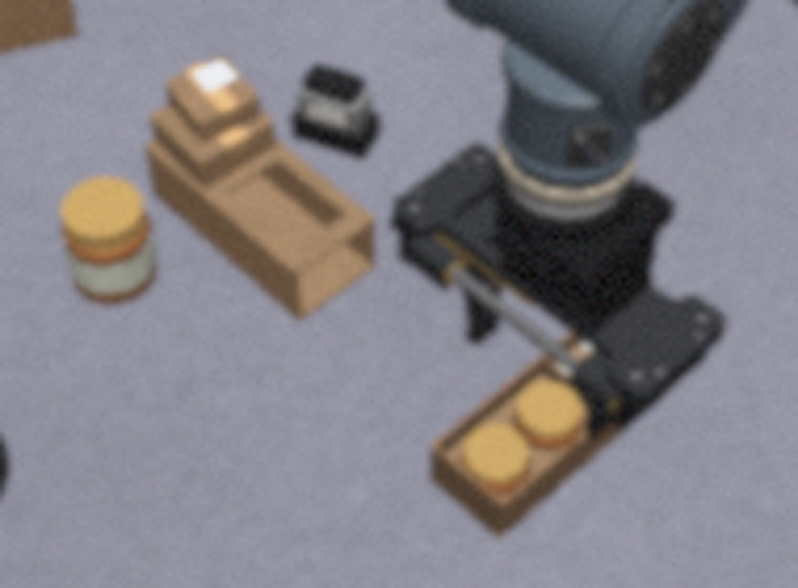

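Tray stands level on the counter with both jars upright at the far end (500,455 and 550,410 in the crop), the dipper toward the robot, and the sleeve clear. I'll regrip with the tool turned half round and make the second quarter turn.

Call:
drive_tool([
  [[0, 0, 25, 0, 0, 0.006], [0, 0, 30, 0, 0, 0], [0, 0, 19, 0, 0, 0], [0, 0, 0, 0, 0, 0]],
])

```text
time: 12.17
position: [0.5649, 0.1579, 0.0239]
tool_rot: [0.999, 0.04, -0.004, 0.0]
ft_force: [-0.1, 0.6, 0.2]
grip_width: 0.087
grip_force: 0.0
```

Call:
drive_tool([
  [[0, 0, 0, 0, 0, 0], [0, 0, 0, 0, 0, 0], [0, 0, 0, 0, 0, 0], [0, 0, 0, 0, 0, 0], [0, 0, 0, 0, 0, 0], [0, 0, -3, 0, 0, 0], [0, 0, -4, 0, 0, 0], [0, 0, -3, 0, 0, 0]],
], gripper=60)

```text
time: 12.83
position: [0.5675, 0.1583, 0.0376]
tool_rot: [0.999, 0.039, -0.0, 0.0]
ft_force: [0.8, 0.1, -2.4]
grip_width: 0.0621
grip_force: 24.9
```

Call:
drive_tool([
  [[0, 0, 0, 0, 0, -0.05], [0, 0, 0, 0, 0, -0.09], [0, 0, 0, 0, 0, -0.12], [0, 0, 0, 0, 0, -0.12], [0, 0, 0, 0, 0, -0.12], [0, 0, 0, 0, 0, -0.12], [0, 0, 0, 0, 0, -0.12], [0, 0, 0, 0, 0, -0.12]],
])

```text
time: 13.5
position: [0.5676, 0.1583, 0.0374]
tool_rot: [0.89, 0.455, -0.0, -0.0]
ft_force: [-0.4, 0.5, -2.9]
grip_width: 0.0619
grip_force: 24.9
```

Call:
drive_tool([
  [[0, 0, 0, 0, 0, -0.12], [0, 0, 0, 0, 0, -0.12], [0, 0, 0, 0, 0, -0.12], [0, 0, 0, 0, 0, -0.12], [0, 0, 0, 0, 0, -0.12], [0, 0, 0, 0, 0, -0.08], [0, 0, 0, 0, 0, -0.031], [0, 0, 0, 0, 0, 0]],
])

```text
time: 14.17
position: [0.5676, 0.1583, 0.0374]
tool_rot: [0.678, 0.735, -0.0, -0.0]
ft_force: [0.2, 0.6, -3.5]
grip_width: 0.0617
grip_force: 24.9
```

```bash
python3 - <<'E'
from h import *
o=sensors.get_obs();print(o["time"],o["position"],o["tool_rot"].round(4),o["ft_force"],o["moment"])
q=o["tool_rot"];print(2*np.arctan2(q[1],q[0])-np.pi/2)
c=grab("scene");crop(c,"pics/s4.png",255,165,120,95,6.5)
E
```

```text
14.1667 [0.56758251 0.15828188 0.03735926] [ 6.784e-01  7.347e-01 -2.000e-04 -1.000e-04] [ 0.18312745  0.55191125 -3.51029126] [-0.02473171  0.04705258  0.02555596]
0.07959657508648932
```

View pics/s4.png

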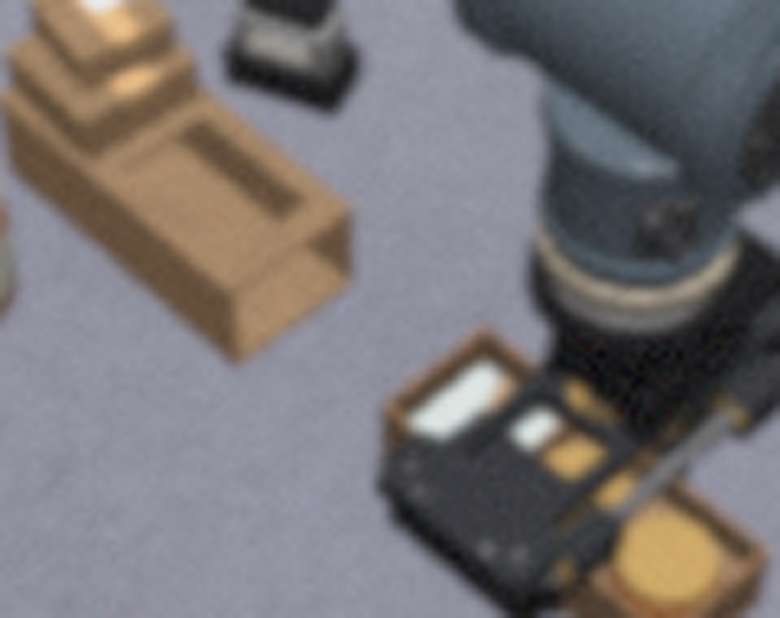

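The tray is now dipper end towards the mouth and level; the mouth top corners are at about (350,208) and (235,292) in the crop, and the tray's dipper rim is at (485,330) to (388,405). I'll approach to just outside the mouth.

Call:
drive_tool([
  [[-4, 0, 1, 0, 0, 0.004], [-10, 0, 2, 0, 0, 0], [-15, 0, 1.5, 0, 0, 0], [-16, 0, 0, 0, 0, 0], [-16, 0, 0, 0, 0, 0], [-11, 0, 0, 0, 0, 0], [-6, 0, 0, 0, 0, 0], [-2, 0, 0, 0, 0, 0]],
])

```text
time: 14.88
position: [0.5741, 0.077, 0.0328]
tool_rot: [0.681, 0.732, -0.0, 0.0]
ft_force: [0.8, 0.6, -3.8]
grip_width: 0.062
grip_force: 24.9
```

```bash
python3 - <<'E'
from h import *
o=sensors.get_obs();print(o["time"],o["position"],o["tool_rot"].round(4),o["ft_force"])
c=grab("scene");crop(c,"pics/s5.png",265,165,70,60,10)
c=grab("side");crop(c,"pics/d5.png",310,170,80,60,10)
E
```

```text
14.8833 [0.57405773 0.07701652 0.03278803] [ 0.6809  0.7324 -0.      0.    ] [ 0.75520492  0.63978023 -3.80234073]
```

View pics/s5.png

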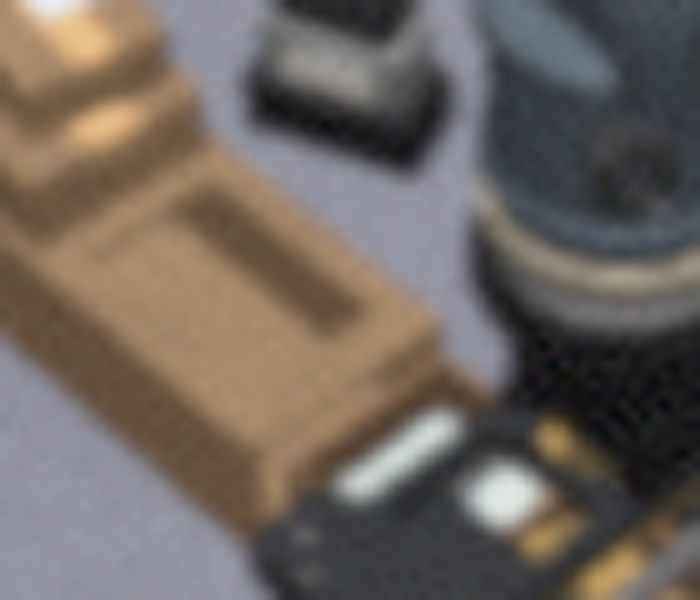

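The tray end sits just at the mouth at about (450,380) in the crop, looking centred and below the top board. I'll enter slowly while watching the force.

Call:
drive_tool([
  [[-3, 0, 0, 0, 0, 0], [-4, 0, 0, 0, 0, 0], [-4, 0, 0, 0, 0, 0], [-3, 0, 0, 0, 0, 0], [0, 0, 0, 0, 0, 0]],
])

```text
time: 15.4
position: [0.5751, 0.0641, 0.0329]
tool_rot: [0.68, 0.733, 0.0, 0.0]
ft_force: [0.3, -0.1, -2.8]
grip_width: 0.0618
grip_force: 24.9
```

Call:
drive_tool([
  [[-3, 0, 0, 0, 0, 0], [-4, 0, 0, 0, 0, 0], [-3, 0, 0, 0, 0, 0], [0, 0, 0, 0, 0, 0], [0, 0, 0, 0, 0, 0]],
])

```text
time: 15.82
position: [0.5757, 0.0543, 0.0328]
tool_rot: [0.68, 0.733, 0.0, -0.0]
ft_force: [-0.4, 1.2, -3.1]
grip_width: 0.0619
grip_force: 24.9
```

Call:
drive_tool([
  [[-5, 0, 0, 0, 0, 0], [-9, 0, 0, 0, 0, 0], [-10, 0, 0, 0, 0, 0], [-10, 0, 0, 0, 0, 0], [-10, 0, 0, 0, 0, 0], [-8, 0, 0.5, 0, 0, 0], [-4, 0, 1, 0, 0, 0], [-1, 0, 0, 0, 0, 0]],
])

```text
time: 16.48
position: [0.5803, -0.0035, 0.0316]
tool_rot: [0.681, 0.733, 0.0, 0.0]
ft_force: [0.1, 0.8, -2.2]
grip_width: 0.062
grip_force: 24.9
```

Call:
drive_tool([
  [[0, 0, 0.5, 0, 0, 0], [0, 0, 0, 0, 0, 0], [0, 0, 0, 0, 0, 0], [0, 0, 0, 0, 0, 0], [0, 0, 0, 0, 0, 0], [0, 0, 0, 0, 0, 0]],
], gripper=100)

```text
time: 16.98
position: [0.58, -0.0019, 0.031]
tool_rot: [0.68, 0.733, 0.0, 0.0]
ft_force: [-0.7, -0.5, -0.1]
grip_width: 0.0856
grip_force: 0.0
```

Call:
drive_tool([
  [[10, 0, 0, 0, 0, 0], [16, 0, 0, 0, 0, 0], [14, 0, 0, 0, 0, 0], [8, 0, 0, 0, 0, 0], [0, 0, 0, 0, 0, 0]],
])

```text
time: 17.4
position: [0.5756, 0.048, 0.0308]
tool_rot: [0.679, 0.734, -0.0, -0.0]
ft_force: [0.2, 0.3, 1.4]
grip_width: 0.0872
grip_force: 0.0
```

Call:
drive_tool([
  [[0, 0, 0, 0, 0, 0], [0, 0, 0, 0, 0, 0], [0, 0, 0, 0, 0, 0], [0, 0, 0, 0, 0, 0], [0, 0, 0, 0, 0, 0], [0, 0, -1, 0, 0, 0], [0, 0, -1.5, 0, 0, 0], [0, 0, 0, 0, 0, 0]],
], gripper=60)

```text
time: 18.07
position: [0.5759, 0.0455, 0.0331]
tool_rot: [0.68, 0.733, -0.0, -0.0]
ft_force: [0.8, 0.5, -3.9]
grip_width: 0.0618
grip_force: 25.0
```

Call:
drive_tool([
  [[-3, 0, 0, 0, 0, 0], [-7, 0, 0, 0, 0, 0], [-9, 0, 0, 0, 0, 0], [-9, 0, 0, 0, 0, 0], [-9, 0, 0, 0, 0, 0], [-7, 0, 0, 0, 0, 0], [-3, 0, 0, 0, 0, 0], [0, 0, 0, 0, 0, 0]],
])

```text
time: 18.73
position: [0.5801, -0.0025, 0.0334]
tool_rot: [0.681, 0.733, 0.0, 0.0]
ft_force: [-0.1, -0.8, -4.2]
grip_width: 0.0617
grip_force: 25.0
```

Call:
drive_tool([
  [[0, 0, 0.5, 0, 0, 0], [0, 0, 0, 0, 0, 0], [0, 0, 0, 0, 0, 0], [0, 0, 0, 0, 0, 0], [0, 0, 0, 0, 0, 0], [0, 0, 0, 0, 0, 0]],
], gripper=100)

```text
time: 19.23
position: [0.58, -0.001, 0.0331]
tool_rot: [0.68, 0.733, 0.0, 0.0]
ft_force: [-0.5, 0.4, -0.4]
grip_width: 0.0856
grip_force: 0.0
```

Call:
drive_tool([
  [[12, 0, 0, 0, 0, 0], [18, 0, 0, 0, 0, 0], [14, 0, 0, 0, 0, 0], [4, 0, 0, 0, 0, 0]],
])

```text
time: 19.57
position: [0.5753, 0.0493, 0.0328]
tool_rot: [0.679, 0.734, -0.0, -0.001]
ft_force: [-0.3, 0.0, 0.1]
grip_width: 0.087
grip_force: 0.0
```

Call:
drive_tool([
  [[0, 0, 0, 0, 0, 0], [0, 0, 0, 0, 0, 0], [0, 0, 0, 0, 0, 0], [0, 0, 0, 0, 0, 0], [0, 0, 0, 0, 0, 0], [0, 0, 0, 0, 0, 0], [0, 0, 0, 0, 0, 0], [0, 0, 0, 0, 0, 0]],
], gripper=0, squeeze=10)

```text
time: 20.23
position: [0.5763, 0.0463, 0.0328]
tool_rot: [0.68, 0.733, 0.0, 0.0]
ft_force: [-0.5, 0.5, 0.5]
grip_width: 0.0415
grip_force: 0.0
```

Call:
drive_tool([
  [[-4, 0, 0, 0, 0, 0], [-5, 0, 0, 0, 0, 0], [-5, 0, 0, 0, 0, 0], [-5, 0, 0, 0, 0, 0], [-5, 0, 0, 0, 0, 0], [-5, 0, 0, 0, 0, 0], [-5, 0, 0, 0, 0, 0], [-5, 0, 0, 0, 0, 0]],
])

```text
time: 20.9
position: [0.5781, 0.0079, 0.0327]
tool_rot: [0.68, 0.733, -0.0, -0.001]
ft_force: [-2.3, 3.3, 1.4]
grip_width: 0.0008
grip_force: 1.7
```

Call:
drive_tool([
  [[-2, 0, 0, 0, 0, 0], [-3, 0, 0, 0, 0, 0], [-3, 0, 0, 0, 0, 0], [-2, 0, 0, 0, 0, 0], [0, 0, 0, 0, 0, 0]],
])

```text
time: 21.32
position: [0.5801, -0.0028, 0.0327]
tool_rot: [0.68, 0.733, -0.0, 0.0]
ft_force: [-0.8, 0.2, 0.6]
grip_width: 0.0006
grip_force: 0.6
```

```bash
python3 - <<'E'
from h import *
o=sensors.get_obs();print(o["time"],o["position"],o["ft_force"])
c=grab("scene");crop(c,"pics/s6.png",225,145,110,90,7)
E
```

```text
21.3167 [ 0.58011354 -0.00284589  0.03274736] [-0.83496045  0.20907189  0.62972063]
```

View pics/s6.png

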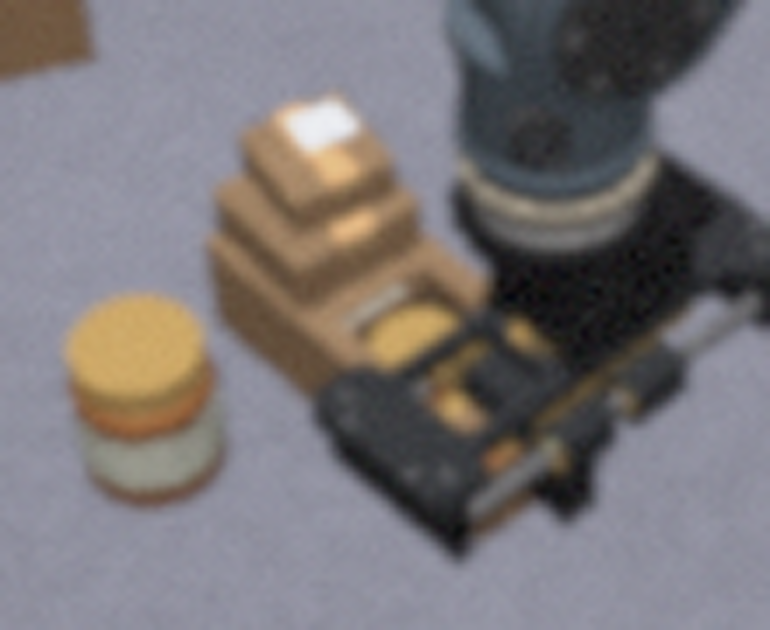

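The sleeve and stack haven't moved, and a jar lid shows in the window at (415,335) in the crop. The tray is still a little out, so I'll keep pushing gently.

Call:
drive_tool([
  [[-2, 0, 0, 0, 0, 0], [-2, 0, 0, 0, 0, 0], [-2, 0, 0, 0, 0, 0], [0, 0, 0, 0, 0, 0]],
])

```text
time: 21.7
position: [0.5808, -0.0088, 0.0329]
tool_rot: [0.68, 0.733, 0.0, 0.0]
ft_force: [-0.1, 1.2, 0.5]
grip_width: -0.0
grip_force: 0.1
```

Call:
drive_tool([
  [[-2, 0, 0, 0, 0, 0], [-1, 0, 0, 0, 0, 0], [-1, 0, 0, 0, 0, 0]],
])

```text
time: 21.95
position: [0.5808, -0.0124, 0.0329]
tool_rot: [0.68, 0.733, 0.0, 0.0]
ft_force: [0.3, 1.2, 0.2]
grip_width: 0.0003
grip_force: 0.8
```

Call:
drive_tool([
  [[-1, 0, 0, 0, 0, 0], [-1, 0, 0, 0, 0, 0]],
])

```text
time: 22.12
position: [0.5808, -0.014, 0.0329]
tool_rot: [0.68, 0.733, 0.0, -0.0]
ft_force: [-1.6, 3.6, -0.4]
grip_width: 0.0004
grip_force: 1.9
```

Call:
drive_tool([
  [[-0.5, 0, 0, 0, 0, 0], [-0.5, 0, 0, 0, 0, 0]],
])

```text
time: 22.28
position: [0.5806, -0.0148, 0.0329]
tool_rot: [0.68, 0.733, 0.0, -0.0]
ft_force: [-0.3, 3.9, 1.5]
grip_width: 0.0005
grip_force: 2.0
```

Call:
drive_tool([
  [[-0.5, 0, 0, 0, 0, 0], [-0.5, 0, 0, 0, 0, 0]],
])

```text
time: 22.45
position: [0.5807, -0.0159, 0.0329]
tool_rot: [0.68, 0.733, -0.0, -0.0]
ft_force: [-1.4, 3.6, 0.5]
grip_width: 0.0003
grip_force: 2.1
```

Force stepped from 1.2 to a steady 3.7 N, so the tray has probably bottomed. I'll back off and look.

Call:
drive_tool([
  [[10, 0, 0, 0, 0, 0], [15, 0, 0, 0, 0, 0], [0, 0, -30, 0, 0, 0], [0, 0, -40, 0, 0, 0], [0, 0, -40, 0, 0, 0], [-15, 0, -20, 0, 0, 0], [-20, 0, 0, 0, 0, 0], [-20, 0, 0, 0, 0, 0]],
])

```text
time: 23.12
position: [0.585, -0.0468, 0.1656]
tool_rot: [0.679, 0.734, 0.001, 0.003]
ft_force: [-0.2, 1.2, -0.9]
grip_width: 0.0003
grip_force: 0.0
```

Call:
drive_tool([
  [[0, 0, 0, 0, 0, 0], [0, 0, 0, 0, 0, 0], [0, 0, 0, 0, 0, 0]],
])

```text
time: 23.37
position: [0.5829, -0.0457, 0.1626]
tool_rot: [0.68, 0.733, -0.0, -0.0]
ft_force: [0.4, -0.8, -0.1]
grip_width: 0.0005
grip_force: 0.0
```

```bash
python3 - <<'E'
from h import *
o=sensors.get_obs();print(o["time"],o["position"])
c=grab("wrist");s=grab("scene")
a=cv2.resize(c["img"][120:260,240:440],None,fx=4,fy=4,interpolation=cv2.INTER_CUBIC)[:400]
print(a.shape)
A=cv2.resize(c["img"][130:260,250:400],None,fx=2.6,fy=2.6,interpolation=cv2.INTER_CUBIC)
B=cv2.resize(s["img"][150:231,235:329],None,fx=4.18,fy=4.18,interpolation=cv2.INTER_CUBIC)
h=min(len(A),len(B));cv2.imwrite("pics/w7.png",np.hstack([A[:h],B[:h]])[:,:,::-1]);print(A.shape,B.shape)
E
```

```text
23.3667 [ 0.58285397 -0.04574646  0.16256754]
(400, 800, 3)
(338, 390, 3) (339, 393, 3)
```

View pics/w7.png

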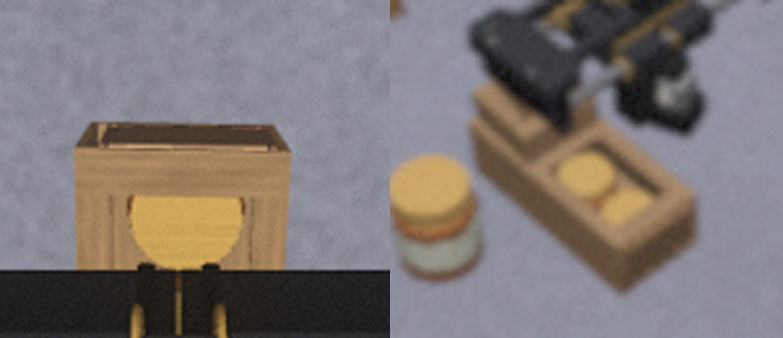

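That's 11 pictures viewed, one over the limit of 10, so I won't view any more. The picture shows both jar lids in the window and the tray face filling the mouth, with the mouth's top edge at (180,149) and its bottom edge at (180,123) on the left panel. I'll check flushness from the intensity profile.

```bash
python3 - <<'E'
from h import *
c=grab("wrist")
for u in (300,318,335):
    print(u,[tuple(int(t) for t in c["img"][r,u-2:u+3].mean(0)) for r in range(172,194)])
m=np.array([.582,-.0252])
for d in (-.003,0,.003): # y offset of plane
    print(d,proj(c,[[.582,-.0252+d,z] for z in (0,.003,.043,.052)])[:,1].round(1))
for v,z in ((177.2,0.),(187.3,.052)): print(ray(c,319,v,z).round(4))
E
```

```text
300 [(136, 136, 146), (135, 135, 146), (134, 135, 145), (135, 137, 146), (136, 137, 149), (126, 123, 132), (77, 59, 43), (77, 62, 50), (72, 58, 48), (74, 58, 48), (70, 55, 44), (74, 58, 47), (70, 56, 45), (98, 75, 56), (157, 120, 86), (160, 126, 94), (155, 121, 87), (166, 131, 94), (160, 127, 92), (158, 125, 89), (169, 134, 96), (174, 137, 99)]
318 [(140, 140, 152), (140, 140, 151), (138, 139, 150), (137, 138, 149), (138, 139, 151), (126, 124, 133), (93, 76, 60), (85, 66, 50), (70, 56, 45), (72, 57, 45), (74, 57, 46), (72, 57, 45), (73, 58, 46), (78, 61, 47), (142, 110, 81), (200, 163, 124), (140, 110, 78), (173, 137, 98), (169, 134, 96), (160, 126, 89), (165, 129, 94), (167, 131, 93)]
335 [(141, 142, 153), (140, 142, 153), (140, 141, 152), (138, 139, 150), (139, 140, 151), (133, 134, 142), (112, 99, 89), (94, 72, 54), (70, 55, 45), (71, 56, 45), (72, 58, 47), (75, 60, 48), (73, 58, 46), (67, 53, 41), (123, 96, 71), (198, 160, 120), (135, 103, 74), (174, 138, 99), (170, 135, 97), (164, 131, 93), (164, 130, 94), (168, 132, 94)]
-0.003 [177.9 178.4 186.2 188.3]
0 [175.  175.5 182.9 184.9]
0.003 [172.2 172.6 179.6 181.5]
[ 0.5811 -0.0275  0.    ]
[ 0.581  -0.0274  0.052 ]
```

The sleeve's mouth is now at y ≈ -0.0274. The tray rim projects to within about 1 mm of that plane, which fits the force step from bottoming out. The gripper is clear of everything, so I'll hand in.

Call:
drive_tool([
  [[0, 0, -20, 0, 0, 0], [0, 0, -20, 0, 0, 0], [0, 0, 0, 0, 0, 0], [0, 0, 0, 0, 0, 0]],
])

```text
time: 23.85
position: [0.5838, -0.0456, 0.2035]
tool_rot: [0.68, 0.733, 0.001, 0.001]
ft_force: [-1.1, 0.1, -0.6]
grip_width: 0.0003
grip_force: 0.0
```

```bash
python3 -c "
from rig import ticket
print(ticket.hand_in())"
```

```text
the job is handed in; nothing more can be done
None
```

Job handed in at about 24 s: the tray is turned end for end and home, flush to about 1 mm, with the jars under the window; the sleeve moved only about 2 mm and the stack was still in place when last seen whole, just before the final push, but I viewed 11 pictures, one over the limit of 10.

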